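# Shut the rusk box past its spring catch

### The job

Shut the rusk box on the counter: press the long orange spring catch along its front edge down with the fingertips, and while holding it down push the blue lid by its upright tab past the catch until the lid is fully home, then let the catch spring up behind it. Push gently, without forcing the lid or the catch, and lift nothing: the spice shaker standing on the lid rides along upright, and everything else on the counter stays where it is.

Things in the scene. Friction and masses are not known exactly. Their poses are not given: they have to be found in the camera images.
- rusk_box: White plastic box fixed to the counter, 150 mm (its x) by 340 mm (its y), walls up to 76 mm high. Origin: centre of its underside (on the counter, z = 0). Its -x side is the front, with the catch ledge (to x = -135 mm) and roughly faces the robot; z up. The open compartment with rusks is its +y half, a flat deck the -y half. The lid slides along the box's +y to shut.
- lid (a joint): Travel of the blue lid along the box's +y, m: 0 = fully open, 0.120 = fully home against its stop. Starts between 0 and 0.020. With the catch up it is blocked at 0.030 (a lug under the lid's front edge meets the red tooth); beyond 0.114 the tooth can spring up behind the lug, which then locks the lid shut. Slides with about 1 to 2 N plus the catch's drag, and stays where it is left. Pushing or pressing with over 40 N forces the parts.
- lid_top (a point): Centre of the lid's top face, 72 mm above the counter (lid plate 132 mm along box x, 150 mm along box y). Moves with the lid.
- lid_tab (a point): Point on the pushing face (the face towards the box's -y) of the lid's blue upright tab, mid-width of the orange strip. The tab is a plate 8 mm thick along box y, 50 mm wide along box x, reaching from 56 to 86 mm above the counter, the point at 71 mm; it overhangs the catch strip with 6 mm clear when the catch is up. At lid = 0 it is 96 mm to -y of the box's origin and 109 mm to -x. Nothing stands in the path behind it (-y) over the strip. Axes as the box's.
- catch (a joint): How far the orange spring catch is pressed down, m: 0 = up (rest), 0.014 = bottom stop. The red tooth clears the lid's lug from 0.009 on; press to about 0.012. Force about 2.5 N at the start, 7 N at 0.012. It springs back when let go, except while the lug lies over the tooth.
- catch_pad (a point): Point on the top face of the orange catch, 50 mm above the counter when up, on the middle line of its flat pressing strip, 30 mm to -y of the tab when the lid is at 0. The strip is 36 mm wide (box x), and runs along box y from 34 mm to -y of this point to 176 mm to +y of it. Pressing anywhere along it lowers the whole catch straight down. Moves with the catch. Axes as the box's.
- catch_tooth (a point): Top of the red tooth (12 x 14 mm, standing 14 mm above the catch's top face) between the strip and the box: 24 mm to +x and 133 mm to +y of catch_pad in the box's axes. Moves with the catch.
- shaker: Empty spice shaker, clear with steel cap, 42 mm across, 70 mm tall, 50 g, standing loose on the lid near the middle. Origin: centre of its underside. To stay upright on the lid; not to be lifted.
- mug: Brown glazed mug, 80 mm across, 95 mm tall, standing near the +y end of the box. Origin: centre of its underside. Leave alone.
- dipper: Wooden honey dipper, 26 mm thick, 160 mm long, lying near the -y end of the box. Origin: on the counter under its head. Leave alone.
- canister: Stainless steel sugar canister with screw lid, 106 mm across, 156 mm tall, far right. Origin: centre of its underside. Leave alone.
- jam_jar: Amber jam jar, 70 mm across, 100 mm tall, on the right, nearer the robot than the box. Origin: centre of its underside. Leave alone.
- carousel_shaker (a point): Top of one of the four shakers on the rotating white carousel (170 mm across, 150 mm tall, far left). Leave alone: do not turn it.

How it is judged:
On the way, in this order (a step that is already met when the one before it is completed fails the run):
1. The fingers hold the catch pressed down while the lid still waits in front of its tooth (value of joint catch above 0.0092 m and value of joint lid below 0.033 m and contact force between the fingers and catch above 0.3 N), for 0.05 s.
2. The lid slides past the tooth with the fingers still holding the catch down (value of joint catch above 0.008 m and value of joint lid between 0.045 and 0.112 m and contact force between the fingers and catch above 0.3 N), for 0.05 s.
At the end, for the whole second after the job is handed in: The lid is fully home (within 7 mm of its stop), the catch has sprung back up (within 2 mm of rest) behind it, and the shaker stands upright at rest on the lid, within 60 mm of its centre (value of joint lid above 0.113 m and value of joint catch below 0.002 m and velocity of joint lid below 0.01 m/s and angle between shaker's own z axis and vertical below 0.1 rad and horizontal distance between shaker and lid_top below 0.06 m and linear speed of shaker below 0.02 m/s and height (world z) of shaker between 0.066 and 0.078 m); the robot touches nothing.
It fails at once if the lid or the catch is forced (over 40 N) (contact force between the fingers and lid above 40 N or contact force between the fingers and catch above 40 N).
It fails at once if the shaker is lifted off the lid (height (world z) of shaker above 0.09 m).
It fails at once if the shaker topples or falls (angle between shaker's own z axis and vertical above 0.5 rad or height (world z) of shaker below 0.055 m).
It fails at once if something else on the counter is moved (20 mm or more) (distance of any of mug, dipper, canister, jam_jar, carousel_shaker from where it was at the start of the episode above 0.02 m).
It also fails if it takes over 45 s, if anything falls off the work surface, if the arm or the gripper's body presses on something with over 40 N, if the wrist force passes 120 N, or if a joint passes its speed limit or range.

### The arm

A 7-joint arm with a two-finger parallel gripper is mounted at the origin on the work surface. World frame = base frame: x ahead of the robot, y to its left, z up, the work surface at z = 0. Lengths are in m, angles in rad, forces in N, time in s.
With the tool pointing down it reaches from about 0.4 to 0.85 m from the base axis. Payload 4.5 kg.
Tool frame: the origin (TCP) lies at the very end of the fingers, on their centre line; the grasp point (between the pads) lies 19 mm behind it; x points along the fingers, y is the direction in which the jaws open and shut, and the axes are right-handed (so a half turn about x gives the same grasp; the last joint's range is limited). The gripper opens to 88 mm and grips with 3 to 60 N. Pads are 18 mm wide; open, the fingers measure 123 mm over their backs; the gripper's body (75 mm by 187 mm) begins 45 mm behind the grasp point.
Start: joints at [-1.252, 0.689, -0.195, 1.565, 0.157, 0.902, -0.215], TCP at [0.176, 0.6, 0.239] pointing down, gripper open.
Joint ranges: [-3.01, 3.01], [-0.46, 2.08], [-1.47, 1.51], [0.13, 2.56], [-1, 4.14], [0.04, 2.09], [-2.66, 2.66]. Speed limits (rad/s): [2.57, 2.57, 3.14, 3.14, 3.14, 3.14, 3.14].

### API

Orientations are given as a rotation vector (axis times angle).
In Python, from bench import * gives the robot as it stands.
- The arm moves only by the tool move_arm, never from a script. Its argument "steps" is one flat list of numbers, 5 for each row, row after row: the shift along the tool's x, y, z in mm, then the turn about the tool's x in degrees, then the closure, from 0 (fully open) to 1 (shut). A call has 1 to 20 rows; each row shifts and turns the commanded pose from where the row before left it, along the tool's axes as they then stand; what a row does not reach is not made up. A row lasts 1/8 s, in which the tool goes at most 62.5 mm and 10.7 degrees, less where a joint would pass 70% of its speed; a pose out of reach is approached as far as the arm can. A call with a gripper value outside its range is refused whole. The fingers move at their own pace and stop on an object; "squeeze" is the grip in N (left out, the last holds). Time passes only in rows, so rows that do not move let the fingers close. It gives the time, the measured TCP pose, the force and the opening at its end, in the units of the state.
- get_obs(): the state, without advancing time (a new reading comes with each control period).
- snapshot(name): name is "scene" or "top" or "wrist"; returns a dict with "color" (480x640x3 uint8, red, green, blue), "range_z" (480x640 float32, m along the optical axis (not along the pixel's ray), 0 where there is no reading), "fovy" (degrees; the focal length in pixels is half the picture's height over the tangent of half this angle, whatever the lens; pixels are square), "cx", "cy" (the principal point, pixels), "rvec" (rotation vector, rad) and "tvec" (3), from world to camera coordinates, as OpenCV has them. Camera axes: x right, y down, z forward; pixel columns grow to the right and rows downward; lengths in m; the calibration is good to about 2 mm. A picture is of the moment at which its call begins.
- hand_in(): hands the job in, once; it reports no verdict.
The state is a dict: "time": time; "joints": joint angles; "qd": joint speeds; "tau": joint torques, N m; "tcp_pos": TCP position; "orientation": TCP orientation; "wrist_force": force on the tool from outside, world axes, zero at the start; "torque": the same for the moment, N m; "width": finger opening in m.
Only numpy, scipy, OpenCV 4.12 (cv2) and the standard library are available. Lean on these libraries where they do the work, as an engineer would, in place of code of your own. Each camera call takes 0.05 s, during which the arm holds its last target.

## Working session

There is one attempt and no reset: what is moved stays moved. The work goes in short steps, Python scripts to look and compute and a tool call to move; the robot and the scene stay as the last step left them, time stands still between calls to the robot, and variables do not carry over. Pictures are saved under pics/ and viewed, and the job is handed in when it is done.

Besides the shell and the picture viewer there is one more tool, called after "Emit:" by a JSON object that holds its "api" and its "payload", one argument or row to a line. move_arm: Moves the arm, as the interface text tells. Its arguments: {"type":"object","properties":{"steps":{"type":"array","items":{"type":"number"}},"squeeze":{"type":"number"}},"required":["steps"]}

```bash
mkdir -p pics; ls; cat > h.py <<'E'
from bench import *
import numpy as np, cv2
def load(n):
    s=snapshot(n); R=cv2.Rodrigues(np.array(s['rvec'],float))[0]; t=np.array(s['tvec'],float).ravel()
    f=240/np.tan(np.radians(s['fovy'])/2)
    return s,R,t,f
def toworld(s,R,t,f,u,v,z):
    z=np.asarray(z,float);c=np.stack([(np.asarray(u)-s['cx'])/f*z,(np.asarray(v)-s['cy'])/f*z,z],-1)
    return (c-t)@R
def ray(s,R,t,f,u,v,h):
    d=np.array([(u-s['cx'])/f,(v-s['cy'])/f,1])@R; o=-R.T@t
    return o+d*(h-o[2])/d[2]
def proj(s,R,t,f,p):
    c=R@np.asarray(p)+t; return c[0]/c[2]*f+s['cx'],c[1]/c[2]*f+s['cy']
E
python3 - <<'E'
from h import *
print(get_obs())
for n in ['scene','top','wrist']:
    s,R,t,f=load(n); cv2.imwrite(f'pics/{n}0.png',s['color'][...,::-1]); print(n,-R.T@t,f)
    np.savez(f'{n}0.npz',**s)
E
```

```text
pics
{'time': 0.0, 'joints': array([-1.25222202,  0.68995082, -0.19453409,  1.56636278,  0.15731232,
        0.9024718 , -0.21509591]), 'qd': array([ 0.00082503,  0.00055857, -0.00144724, -0.00078208, -0.00161499,
        0.00160174, -0.00062187]), 'tau': array([ 8.57630766e-05, -5.27558434e+01, -1.26728274e+00, -1.53436589e+01,
       -5.27780713e-02,  6.38014710e-03,  1.77228699e-04]), 'tcp_pos': array([0.17544961, 0.59921001, 0.23792623]), 'orientation': array([ 0.22202623,  1.55935065, -0.22485213]), 'wrist_force': array([-0.18573343, -0.18820593,  0.12768104]), 'torque': array([ 0.01078565, -0.0121696 ,  0.0084988 ]), 'width': 0.08779943497721011}
scene [ 1.01681322 -0.68798627  1.09480473] 504.09205724326205
top [0.34161554 0.01932006 1.65486405] 564.1529714990093
wrist [0.0953471 0.6223173 0.3845217] 338.7971603588393
```

View pics/scene0.png

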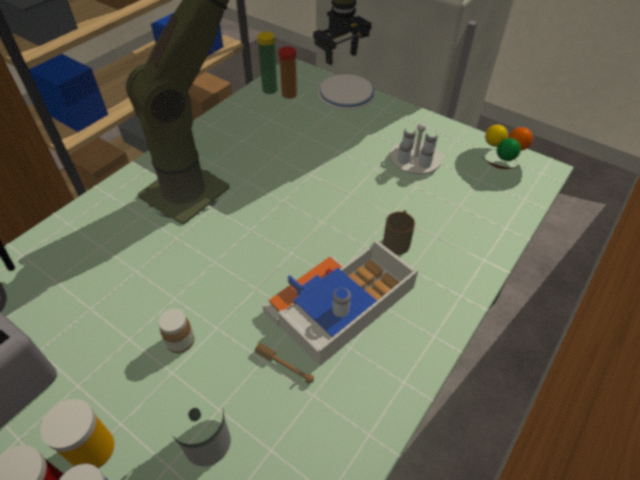

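View pics/top0.png

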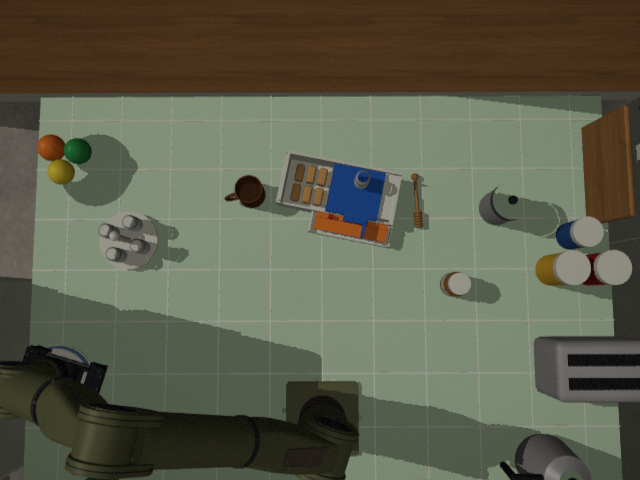

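The scene view shows the box at about (340,300) and the shaker at (342,300). In the top view the box is at about (340,195), the orange strip runs from (312,225) to (388,235), and the mug, dipper and jar stand clear. Next I zoom in on the top view.

```bash
python3 - <<'E'
import cv2
a=cv2.imread('pics/top0.png')[140:260,265:425]; cv2.imwrite('pics/topz.png',cv2.resize(a,None,fx=5,fy=5,interpolation=cv2.INTER_CUBIC))
a=cv2.imread('pics/scene0.png')[230:370,250:430]; cv2.imwrite('pics/scz.png',cv2.resize(a,None,fx=4,fy=4,interpolation=cv2.INTER_CUBIC))
E
```

```text
(no output)
```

View pics/topz.png

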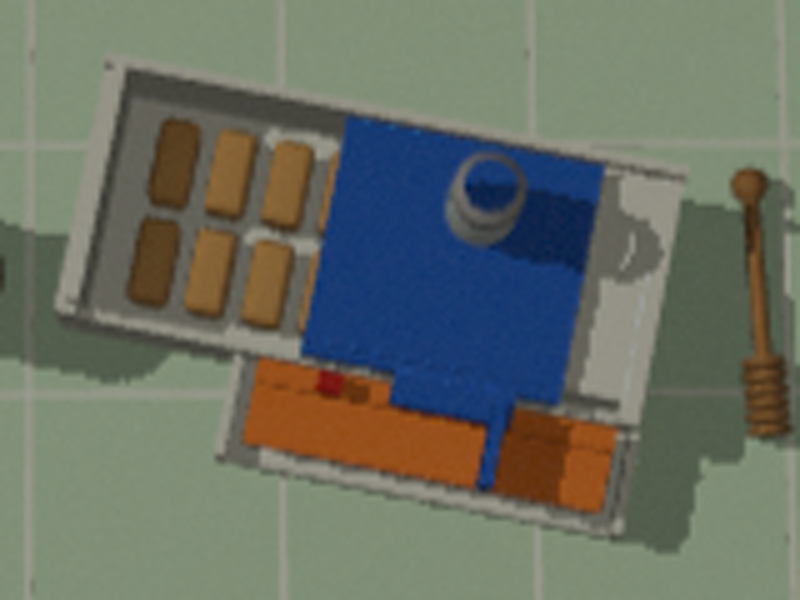

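View pics/scz.png

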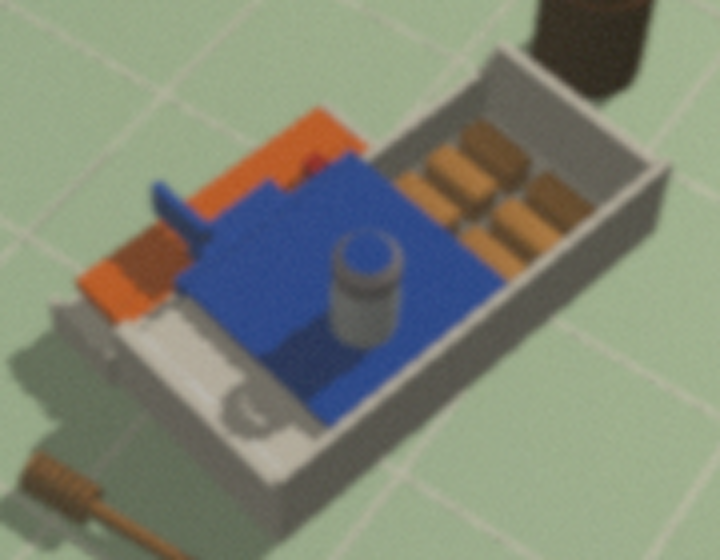

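The zoom shows the orange strip's corners at about (245,443), (602,511), (617,427) and (257,360) in zoom pixels. The tab is near (490,450) and the red tooth near (330,383).

```bash
cat > m.py <<'E'
from h import *
def measure():
    s,R,t,f=load('top'); hsv=cv2.cvtColor(s['color'],cv2.COLOR_RGB2HSV)
    H,S,V=[hsv[...,i].astype(int) for i in range(3)]
    vv,uu=np.mgrid[:480,:640]
    roi=(uu>265)&(uu<425)&(vv>140)&(vv<260)
    W=toworld(s,R,t,f,uu,vv,s['range_z'])
    org=roi&(H<13)&(S>190)&(V>70)&(W[...,2]<0.062)&(W[...,2]>0.02)
    blu=roi&(H>105)&(H<125)&(S>130)
    return s,R,t,f,W,org,blu
E
python3 - <<'E'
from m import *
s,R,t,f,W,org,blu=measure()
print(org.sum(),blu.sum(),np.median(W[org][:,2]),np.median(W[blu][:,2]))
def rectw(mask,h):
    n,l,st,_=cv2.connectedComponentsWithStats(mask.astype(np.uint8)); 
    v,u=np.nonzero(mask); P=np.array([ray(s,R,t,f,a,b,h)[:2] for a,b in zip(u,v)])
    return P
P=rectw(org,0.05); r=cv2.minAreaRect((P*1000).astype(np.float32)); print('orange',r); print(cv2.boxPoints(r))
Pb=rectw(blu&(W[...,2]>0.06)&(W[...,2]<0.08),0.072); r=cv2.minAreaRect((Pb*1000).astype(np.float32)); print('blue',r)
for z in [(245,443),(602,511),(617,427),(257,360)]: print('oc',ray(s,R,t,f,z[0]/5+265-.4,z[1]/5+140-.4,.05))
for z in [(513,405),(495,487)]: print('tab',ray(s,R,t,f,z[0]/5+265-.4,z[1]/5+140-.4,.086))
for z in [(110,62),(686,178),(58,312),(640,435)]: print('box',ray(s,R,t,f,z[0]/5+265-.4,z[1]/5+140-.4,.076))
print('tooth',ray(s,R,t,f,330/5+265-.4,383/5+140-.4,.064))
o=get_obs(); print(cv2.Rodrigues(o['orientation'])[0].round(3))
E
```

```text
497 2553 0.04983342272525778 0.07161680469288692
orange ((544.5248413085938, -85.87226867675781), (205.2175750732422, 47.67264938354492), 78.38162994384766)
[[ 500.5123   -181.57823 ]
 [ 547.2082   -191.17912 ]
 [ 588.53735     9.833694]
 [ 541.8415     19.434586]]
blue ((618.644775390625, -92.98072814941406), (148.35055541992188, 187.8837890625), 78.4773178100586)
oc [0.54013358 0.02068461 0.05      ]
oc [ 0.50016273 -0.18327841  0.05      ]
oc [ 0.54853596 -0.19268779  0.05      ]
oc [0.58817416 0.01360291 0.05      ]
tab [ 0.55656578 -0.12979438  0.086     ]
tab [ 0.51033332 -0.11910204  0.086     ]
box [0.756675   0.09701469 0.076     ]
box [ 0.68791919 -0.23099762  0.076     ]
box [0.61210234 0.12632298 0.076     ]
box [ 0.54058452 -0.20214772  0.076     ]
tooth [ 0.5726269 -0.0278565  0.064    ]
[[-0.     0.281  0.96 ]
 [-0.001  0.96  -0.281]
 [-1.    -0.001  0.   ]]
```

```bash
python3 - <<'E'
from m import *
c=np.array([.6493,-.0524]); y=np.array([.2014,.9795]); x=np.array([.9795,-.2014])
B=lambda p:((np.asarray(p)[:2]-c)@x*1e3, (np.asarray(p)[:2]-c)@y*1e3)
s,R,t,f=load('scene')
for z in [(80,285),(318,108),(365,148),(125,322)]: print('o',np.round(B(ray(s,R,t,f,z[0]/4+250-.4,z[1]/4+230-.4,.05)),1))
for z in [(155,187),(212,228)]: print('tab',np.round(B(ray(s,R,t,f,z[0]/4+250-.4,z[1]/4+230-.4,.086)),1))
for z in [(278,488),(668,170),(503,45)]: print('box',np.round(B(ray(s,R,t,f,z[0]/4+250-.4,z[1]/4+230-.4,.076)),1))
print('tooth',np.round(B(ray(s,R,t,f,315/4+250-.4,160/4+230-.4,.064)),1))
# depth maps in box frame
for n in ['top','scene']:
    s,R,t,f=load(n); vv,uu=np.mgrid[:480,:640]; W=toworld(s,R,t,f,uu,vv,s['range_z'])
    d=W[...,:2]-c; bx=d@x*1e3; by=d@y*1e3; z=W[...,2]*1e3
    for lo,hi in [(-60,-20),(-150,-115),(-93,-75)]:
        m=(by>lo)&(by<hi)&(abs(bx+110)<50)&(z<200)
        o=np.argsort(bx[m]); 
        print(n,lo,[(e,round(float(np.median(z[m&(bx>=e)&(bx<e+4)])),0)) for e in range(-160,-60,4) if (m&(bx>=e)&(bx<e+4)).any()])
    m=(z>78)&(z<100)&(by>-130)&(by<-60)&(bx<-60)&(bx>-150); print('tabpts',m.sum(),np.percentile(bx[m],[0,5,50,95,100]).round(),np.percentile(by[m],[0,5,50,95,100]).round())
    m=(z>100)&(z<146)&(abs(bx)<70)&(by>-150)&(by<50); print('shaker',np.median(bx[m]),np.median(by[m]),z[m].max())
    m=(z>3)&(by<-180)&(by>-300)&(abs(bx)<150); print('dipper',bx[m].min(),bx[m].max(),by[m].min(),by[m].max())
E
```

```text
o [-114.6 -156.8]
o [-118.7   49.9]
o [-73.2  49.6]
o [ -74.8 -153.5]
tab [-119.7  -89.6]
tab [-72.2 -84. ]
box [  82.2 -170.1]
box [ 82.9 165.2]
box [-60.1 164.1]
tooth [-80.3  10.9]
top -60 [(-160, 0.0), (-156, 0.0), (-152, 0.0), (-148, 1.0), (-144, -0.0), (-140, -0.0), (-136, 0.0), (-132, 6.0), (-128, 18.0), (-124, 23.0), (-120, 49.0), (-116, 49.0), (-112, 48.0), (-108, 51.0), (-104, 50.0), (-100, 49.0), (-96, 48.0), (-92, 49.0), (-88, 57.0), (-84, 71.0), (-80, 69.0), (-76, 69.0), (-72, 71.0), (-68, 69.0), (-64, 72.0)]
top -150 [(-160, -0.0), (-156, -2.0), (-152, -2.0), (-148, 1.0), (-144, -1.0), (-140, 0.0), (-136, -0.0), (-132, 4.0), (-128, 17.0), (-124, 20.0), (-120, 48.0), (-116, 50.0), (-112, 51.0), (-108, 49.0), (-104, 49.0), (-100, 50.0), (-96, 49.0), (-92, 50.0), (-88, 50.0), (-84, 48.0), (-80, 47.0), (-76, 50.0), (-72, 46.0), (-68, 53.0), (-64, 70.0)]
top -93 [(-160, 3.0), (-156, -1.0), (-152, -2.0), (-148, -1.0), (-144, -2.0), (-140, -0.0), (-136, -1.0), (-132, 4.0), (-128, 14.0), (-124, 47.0), (-120, 57.0), (-116, 53.0), (-112, 70.0), (-108, 63.0), (-104, 49.0), (-100, 
[... 703 characters left out ...]
.0), (-120, 50.0), (-116, 50.0), (-112, 49.0), (-108, 49.0), (-104, 50.0), (-100, 49.0), (-96, 50.0), (-92, 50.0), (-88, 49.0), (-84, 50.0), (-80, 49.0), (-76, 50.0), (-72, 53.0), (-68, 53.0), (-64, 66.0)]
scene -93 [(-160, 1.0), (-156, -0.0), (-152, 1.0), (-128, 75.0), (-124, 79.0), (-120, 80.0), (-116, 78.0), (-112, 77.0), (-108, 70.0), (-104, 76.0), (-100, 66.0), (-96, 80.0), (-92, 83.0), (-88, 80.0), (-84, 83.0), (-80, 76.0), (-76, 76.0), (-72, 71.0), (-68, 73.0), (-64, 72.0)]
tabpts 75 [-123. -121. -100.  -75.  -73.] [-93. -92. -89. -84. -83.]
shaker 43.35317577157217 -67.94743385779613 144.605725634085
dipper -149.17445215719306 149.62313174375095 -299.9752289524336 -180.53395306046625
```

Emit:
{"api": "move_arm", "payload": {
  "steps": [0,-30,40,0,1,0,-30,45,0,1,0,-30,45,0,1,0,-30,45,0,1,0,-30,45,0,1,0,-30,45,0,1,0,-30,45,0,1,0,-30,45,0,1],
  "squeeze": 10
}}

```text
time: 1.35
tcp_pos: [0.45, 0.2685, 0.2389]
orientation: [0.224, 1.559, -0.223]
wrist_force: [0.5, 0.5, -0.1]
width: 0.01
```

Emit:
{"api": "move_arm", "payload": {
  "steps": [0,-37,17,0,1,0,-37,17,0,1,0,-37,17,0,1,0,-37,17,0,1,0,-37,17,0,1,0,-37,17,0,1,0,-37,17,0,1,0,-37,17,-1,1,0,-37,17,-2,1,0,-30,17,-2,1,0,0,0,0,1]
}}

```text
time: 2.72
tcp_pos: [0.5127, -0.1292, 0.2385]
orientation: [0.159, 1.564, -0.161]
wrist_force: [-0.0, -0.1, 0.2]
width: 0.0002
```

```bash
cat > p.py <<'E'
from m import *
c=np.array([.6493,-.0524]); yb=np.array([.2014,.9795]); xb=np.array([.9795,-.2014])
def st():
    o=get_obs(); p=o['tcp_pos']; d=p[:2]-c; R=cv2.Rodrigues(o['orientation'])[0]
    print('t',o['time'],'box',(d@xb*1e3).round(1),(d@yb*1e3).round(1),'z',(p[2]*1e3).round(1),'F',o['wrist_force'].round(1),'w',o['width'],'j',o['joints'].round(2))
    print('yaw err deg',np.degrees(np.arctan2(R[0,1],R[1,1])-np.arctan2(yb[0],yb[1])),'toolx',R[:,0].round(3))
    return o
E
python3 - <<'E'
from p import *
st()
s,R,t,f=load('wrist'); cv2.imwrite('pics/w1.png',s['color'][...,::-1])
E
```

```text
t 2.725 box -118.3 -102.7 z 238.5 F [-0.  -0.1  0.2] w 0.00015110018500051365 j [ 0.36  0.57 -0.32  1.85  0.25  0.75  1.27]
yaw err deg 0.0314222653834398 toolx [ 0.    -0.001 -1.   ]
```

View pics/w1.png

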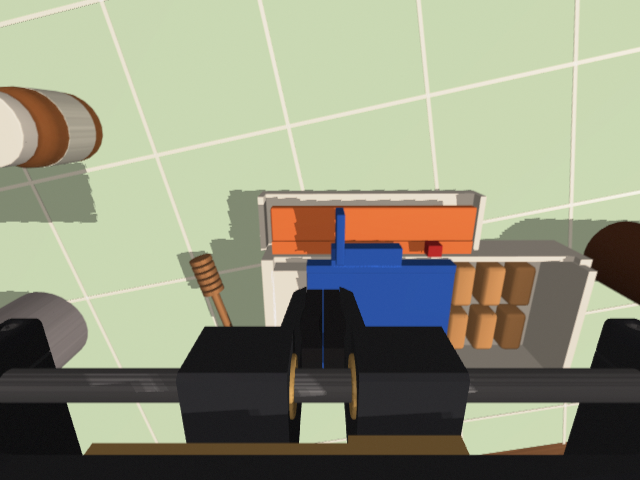

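The wrist view shows the orange strip from (271,207) to (476,254), the tab at (340,235), the red tooth at (433,249), and the fingers shut. I use it as a third measurement.

```bash
python3 - <<'E'
from p import *
s,R,t,f=load('wrist')
B=lambda p:np.round(((np.asarray(p)[:2]-c)@xb*1e3, (np.asarray(p)[:2]-c)@yb*1e3),1)
for n,u,v,h in [('o',271,206.5,.05),('o',474,206.5,.05),('o inner line',271,241,.05),('o line',476,241,.05),('tabTopL',336,208,.086),('tabTopR',344,208,.086),('tooth',433,244,.064),('boxcorner',592,262,.076),('lidfrontedgeL',307,261,.072),('lidR',455,261,.072)]:
    print(n,B(ray(s,R,t,f,u,v,h)))
a=s['color'][180:330,200:500]; cv2.imwrite('pics/w1z.png',cv2.resize(a,(750,375),interpolation=cv2.INTER_CUBIC)[...,::-1])
E
```

```text
o [-122.9 -152.9]
o [-123.3   52.5]
o inner line [ -85.9 -154.7]
o line [-86.3  60. ]
tabTopL [-130.2  -88.7]
tabTopR [-130.2  -81.4]
tooth [-87.9  10.5]
boxcorner [-73.6 165.4]
lidfrontedgeL [ -72.5 -116.2]
lidR [-72.8  31.6]
```

View pics/w1z.png

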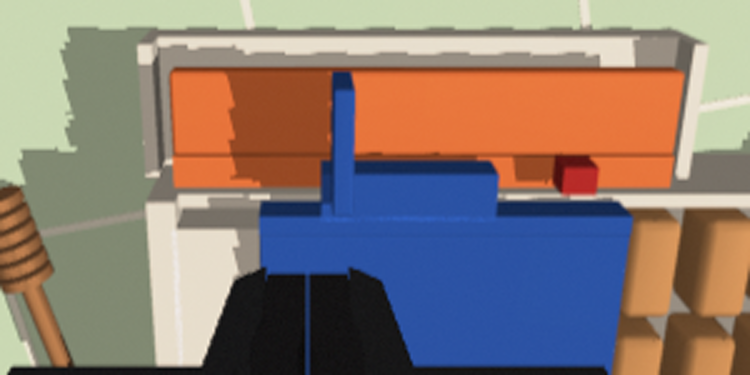

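Emit:
{"api": "move_arm", "payload": {
  "steps": [20,-8,7,0,1,20,-7,7,0,1,30,0,0,0,1,30,0,0,0,1,30,0,0,0,1,20,0,0,0,1,10,0,0,0,1,10,0,0,0,1,0,0,0,0,1,0,0,0,0,1]
}}

```text
time: 4.08
tcp_pos: [0.5237, -0.1433, 0.0692]
orientation: [0.155, 1.564, -0.155]
wrist_force: [0.0, 0.3, 0.6]
width: 0.0009
```

```bash
python3 - <<'E'
from p import *
st()
s,R,t,f=load('wrist'); cv2.imwrite('pics/w2.png',s['color'][...,::-1])
s,R,t,f=load('scene'); cv2.imwrite('pics/s2.png',cv2.resize(s['color'][200:380,230:450],None,fx=3.5,fy=3.2)[...,::-1])
E
```

```text
t 4.075 box -104.7 -114.4 z 69.2 F [0.  0.3 0.6] w 0.000868119906741785 j [ 0.29  0.85 -0.19  1.94  0.38  0.39  1.19]
yaw err deg -0.2997526209389075 toolx [ 0.001 -0.    -1.   ]
```

View pics/w2.png

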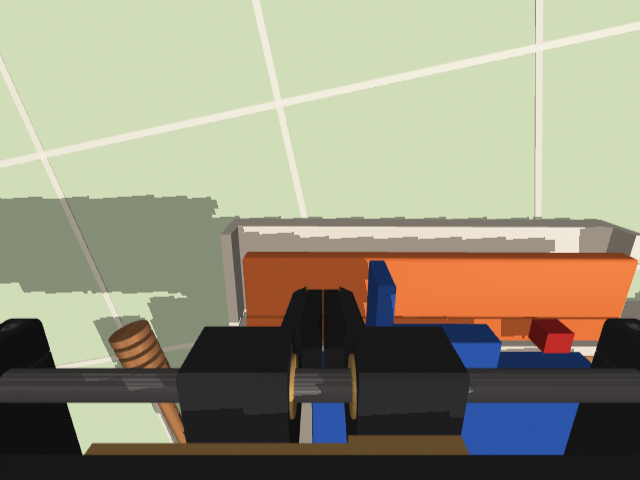

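View pics/s2.png

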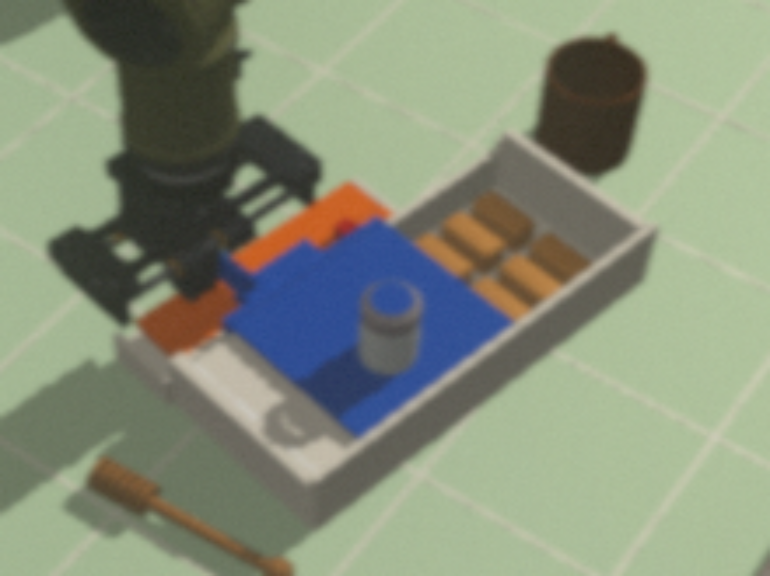

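The wrist view shows the shut fingers at (322,310) just behind the tab at (378,290), over the strip. The shaker is upright. Now I press.

Emit:
{"api": "move_arm", "payload": {
  "steps": [5,0,0,0,1,5,0,0,0,1,4,0,0,0,1,4,0,0,0,1,3,0,0,0,1,3,0,0,0,1,2,0,0,0,1,0,0,0,0,1]
}}

```text
time: 5.18
tcp_pos: [0.5232, -0.1433, 0.0428]
orientation: [0.155, 1.565, -0.155]
wrist_force: [-1.5, 0.4, 5.2]
width: 0.0001
```

```bash
python3 - <<'E'
from p import *
st()
E
```

```text
t 5.175 box -105.2 -114.4 z 42.8 F [-1.5  0.4  5.2] w 0.0001444338784985073 j [ 0.28  0.9  -0.16  1.94  0.4   0.33  1.17]
yaw err deg -0.30064693451547847 toolx [-0. -0. -1.]
```

Emit:
{"api": "move_arm", "payload": {
  "steps": [2,0,0,0,1,2,0,0,0,1,1,0,0,0,1,0,0,0,0,1,0,0,0,0,1]
}}

```text
time: 5.8
tcp_pos: [0.5232, -0.1433, 0.0381]
orientation: [0.155, 1.565, -0.155]
wrist_force: [-2.1, 0.7, 6.8]
width: 0.0003
```

```bash
python3 - <<'E'
from p import *
st()
s,R,t,f=load('wrist'); cv2.imwrite('pics/w3.png',s['color'][...,::-1])
E
```

```text
t 5.8 box -105.2 -114.4 z 38.1 F [-2.1  0.7  6.8] w 0.00025458197807029124 j [ 0.28  0.91 -0.16  1.95  0.4   0.32  1.17]
yaw err deg -0.30319629466272646 toolx [ 0. -0. -1.]
```

View pics/w3.png

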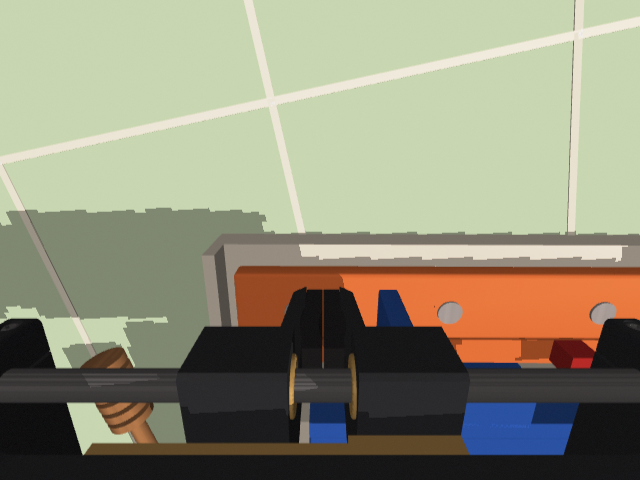

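The catch is held down about 12 mm with 6.8 N, and the lid has not moved. I start pushing slowly.

Emit:
{"api": "move_arm", "payload": {
  "steps": [0,2,0,0,1,0,2,0,0,1,0,2,0,0,1,0,2,0,0,1,0,2,0,0,1,0,2,0,0,1,0,3,0,0,1,0,3,0,0,1,0,3,0,0,1,0,3,0,0,1]
}}

```text
time: 7.1
tcp_pos: [0.5277, -0.1231, 0.0382]
orientation: [0.154, 1.565, -0.161]
wrist_force: [-1.6, -5.1, 6.6]
width: 0.0006
```

```bash
python3 - <<'E'
from p import *
st()
s,R,t,f=load('scene'); cv2.imwrite('pics/s4.png',cv2.resize(s['color'][200:380,230:450],None,fx=3.5,fy=3.2)[...,::-1])
E
```

```text
t 7.1 box -104.9 -93.8 z 38.2 F [-1.6 -5.1  6.6] w 0.0005511431092121141 j [ 0.23  0.9  -0.14  1.95  0.39  0.32  1.14]
yaw err deg -0.12655743955384074 toolx [-0.    -0.004 -1.   ]
```

View pics/s4.png

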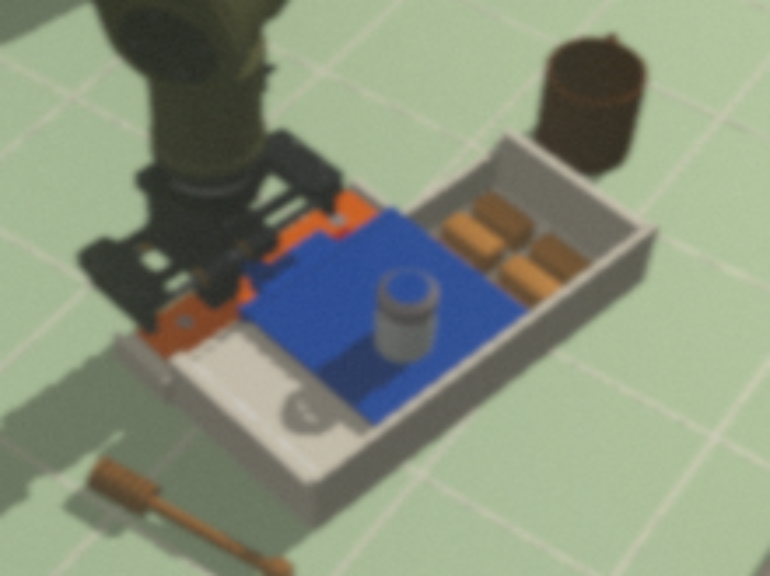

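The lid moves with the fingers, the shaker rides upright, and the push is about 5 N. I carry on.

Emit:
{"api": "move_arm", "payload": {
  "steps": [0,3,0,0,1,0,3,0,0,1,0,3,0,0,1,0,3,0,0,1,0,3,0,0,1,0,3,0,0,1,0,3,0,0,1,0,3,0,0,1,0,3,0,0,1,0,3,0,0,1]
}}

```text
time: 8.4
tcp_pos: [0.5337, -0.0937, 0.0382]
orientation: [0.154, 1.565, -0.161]
wrist_force: [-1.6, -5.6, 6.1]
width: 0.0006
```

```bash
python3 - <<'E'
from p import *
st()
E
```

```text
t 8.4 box -104.9 -63.7 z 38.2 F [-1.6 -5.6  6.1] w 0.0005936995811070766 j [ 0.17  0.9  -0.14  1.95  0.37  0.31  1.1 ]
yaw err deg -0.13074055832570045 toolx [-0.    -0.004 -1.   ]
```

Emit:
{"api": "move_arm", "payload": {
  "steps": [0,3,0,0,1,0,3,0,0,1,0,3,0,0,1,0,3,0,0,1,0,3,0,0,1,0,3,0,0,1,0,3,0,0,1,0,3,0,0,1,0,3,0,0,1,0,3,0,0,1,0,3,0,0,1,0,3,0,0,1,0,3,0,0,1,0,3,0,0,1,0,3,0,0,1,0,3,0,0,1,0,3,0,0,1,0,3,0,0,1]
}}

```text
time: 10.65
tcp_pos: [0.5444, -0.0408, 0.0382]
orientation: [0.154, 1.565, -0.161]
wrist_force: [-1.6, -6.2, 6.3]
width: 0.0008
```

```bash
python3 - <<'E'
from p import *
st()
s,R,t,f=load('scene'); cv2.imwrite('pics/s5.png',cv2.resize(s['color'][200:380,230:450],None,fx=3.5,fy=3.2)[...,::-1])
E
```

```text
t 10.65 box -105.1 -9.7 z 38.2 F [-1.6 -6.2  6.3] w 0.0007552919121265069 j [ 0.06  0.91 -0.13  1.94  0.34  0.32  1.03]
yaw err deg -0.1310088132082812 toolx [-0.    -0.004 -1.   ]
```

View pics/s5.png

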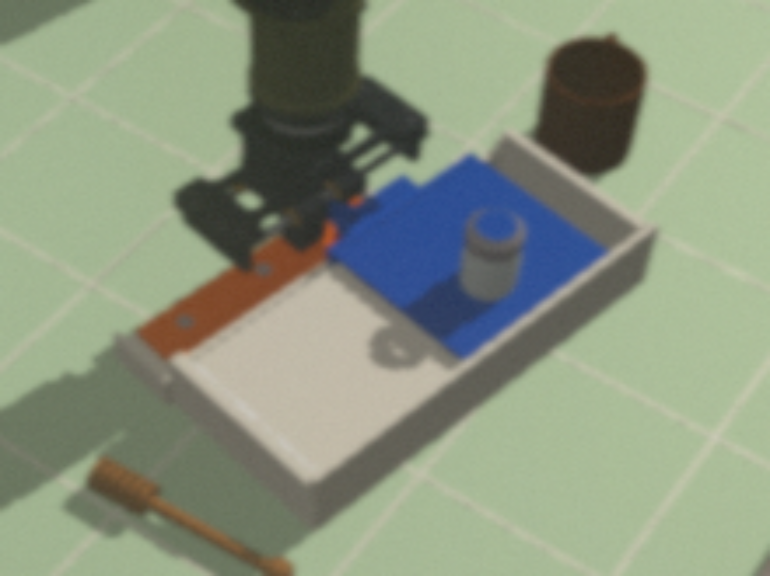

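The lid is about 20 mm short of home and the shaker is upright. I finish in small steps and watch for the force to rise.

Emit:
{"api": "move_arm", "payload": {
  "steps": [0,2,0,0,1,0,2,0,0,1,0,2,0,0,1,0,2,0,0,1,0,2,0,0,1,0,1,0,0,1,0,1,0,0,1,0,1,0,0,1]
}}

```text
time: 11.7
tcp_pos: [0.547, -0.0281, 0.0382]
orientation: [0.154, 1.565, -0.161]
wrist_force: [-0.5, -6.6, 6.8]
width: 0.0006
```

Emit:
{"api": "move_arm", "payload": {
  "steps": [0,1,0,0,1,0,1,0,0,1,0,1,0,0,1]
}}

```text
time: 12.08
tcp_pos: [0.5476, -0.0251, 0.0382]
orientation: [0.154, 1.565, -0.161]
wrist_force: [-1.1, -6.1, 6.1]
width: 0.0005
```

Emit:
{"api": "move_arm", "payload": {
  "steps": [0,1,0,0,1,0,1,0,0,1]
}}

```text
time: 12.32
tcp_pos: [0.548, -0.0231, 0.0382]
orientation: [0.154, 1.565, -0.161]
wrist_force: [-0.8, -5.9, 6.4]
width: 0.0005
```

```bash
python3 - <<'E'
from p import *
st()
s,R,t,f=load('top');cv2.imwrite('pics/t6.png',cv2.resize(s['color'][140:260,265:425],None,fx=5,fy=5,interpolation=cv2.INTER_CUBIC)[...,::-1])
s,R,t,f,W,org,blu=measure()
d=W[...,:2]-c; bx=d@xb*1e3; by=d@yb*1e3
m=blu&(abs(bx-5)<55)&(W[...,2]>.06)&(W[...,2]<.085)
print('lid y range',np.percentile(by[m],[0.5,2,50,98,99.5]).round(1))
s=dict(np.load('top0.npz')); 
R=cv2.Rodrigues(s['rvec'].astype(float))[0];t=s['tvec'].ravel();f=564.15297
vv,uu=np.mgrid[:480,:640]; W=toworld(s,R,t,f,uu,vv,s['range_z']); hsv=cv2.cvtColor(s['color'],cv2.COLOR_RGB2HSV).astype(int)
blu=(uu>265)&(uu<425)&(vv>140)&(vv<260)&(hsv[...,0]>105)&(hsv[...,0]<125)&(hsv[...,1]>130)
d=W[...,:2]-c; bx=d@xb*1e3; by=d@yb*1e3
m=blu&(abs(bx-5)<55)&(W[...,2]>.06)&(W[...,2]<.085)
print('lid y range at start',np.percentile(by[m],[0.5,2,50,98,99.5]).round(1))
E
```

```text
t 12.325 box -105.1 8.3 z 38.2 F [-0.8 -5.9  6.4] w 0.00045003454262847973 j [ 0.03  0.91 -0.12  1.93  0.33  0.33  1.01]
yaw err deg -0.1341000569099257 toolx [-0.    -0.004 -1.   ]
lid y range [ -1.3   2.8  90.9 143.7 145.6]
lid y range at start [-119.3 -117.3  -43.    25.5   27.7]
```

View pics/t6.png

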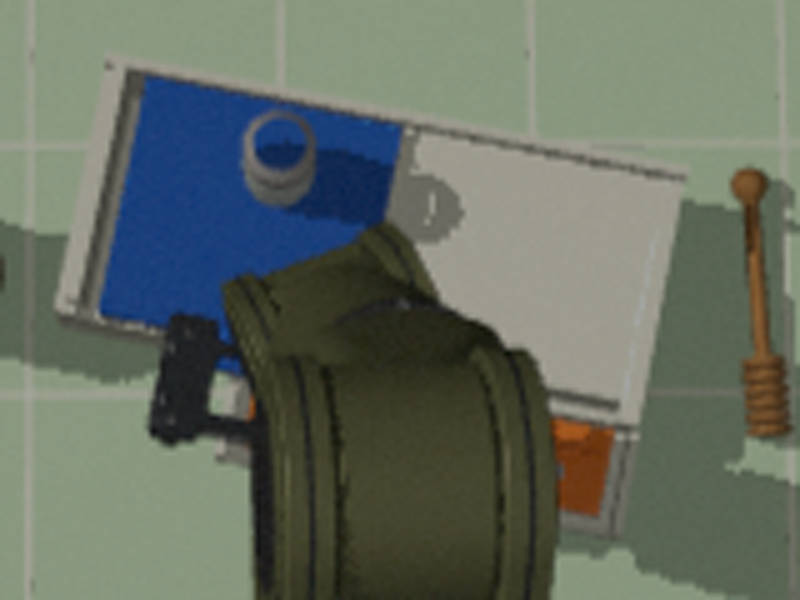

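The lid has travelled about 118 mm and nearly reaches the end wall. It hasn't met the stop yet, so I continue in 1 mm steps.

Emit:
{"api": "move_arm", "payload": {
  "steps": [0,1,0,0,1,0,1,0,0,1]
}}

```text
time: 12.68
tcp_pos: [0.5481, -0.0225, 0.0382]
orientation: [0.154, 1.565, -0.163]
wrist_force: [-1.6, -8.8, 7.3]
width: 0.0003
```

The force rose and the motion stopped, so the lid is on its stop. I back off the tab slightly, then raise the fingers.

Emit:
{"api": "move_arm", "payload": {
  "steps": [0,-1,0,0,1,0,-2,0,0,1,0,-2,0,0,1,-3,0,0,0,1,-3,0,0,0,1,-4,0,0,0,1,-4,0,0,0,1,-5,0,0,0,1,-10,0,0,0,1,-20,0,0,0,1,-30,0,0,0,1,-30,0,0,0,1,-40,0,0,0,1,-40,0,0,0,1,0,-10,-40,0,1,0,-10,-40,0,1,0,0,-20,0,1,0,0,0,0,1]
}}

```text
time: 14.92
tcp_pos: [0.444, -0.0226, 0.2272]
orientation: [0.154, 1.566, -0.155]
wrist_force: [-0.1, 0.1, -0.9]
width: 0.0002
```

```bash
python3 - <<'E'
from p import *
st()
s,R,t,f=load('wrist'); cv2.imwrite('pics/w7.png',s['color'][...,::-1])
s,R,t,f=load('scene'); cv2.imwrite('pics/s7.png',cv2.resize(s['color'][200:380,230:450],None,fx=3.5,fy=3.2)[...,::-1])
vv,uu=np.mgrid[:480,:640]
hsv=cv2.cvtColor(s['color'],cv2.COLOR_RGB2HSV).astype(int); W=toworld(s,R,t,f,uu,vv,s['range_z'])
m=(hsv[...,0]<13)&(hsv[...,1]>170)&(uu>250)&(uu<360)&(vv>240)&(vv<330)&(abs(W[...,2]-.045)<.012)
print('strip z',m.sum(),np.median(W[m][:,2]))
s,R,t,f,W,org,blu=measure()
print('strip z top',org.sum(),np.median(W[org][:,2]))
d=W[...,:2]-c; bx=d@xb*1e3; by=d@yb*1e3
m=blu&(abs(bx-5)<55)&(W[...,2]>.06)&(W[...,2]<.085)
print('lid y range',np.percentile(by[m],[0.5,2,50,98,99.5]).round(1))
cv2.imwrite('pics/t7.png',s['color'][...,::-1])
E
```

```text
t 14.925 box -207.1 -12.2 z 227.2 F [-0.1  0.1 -0.9] w 0.00015822721199296397 j [ 0.13  0.49 -0.27  2.1   0.23  0.58  1.07]
yaw err deg -0.34696706475833905 toolx [-0.001 -0.    -1.   ]
strip z 780 0.049882855356490105
strip z top 159 0.0495660350774412
lid y range [ -1.3   0.9  74.8 143.5 145.8]
```

View pics/w7.png

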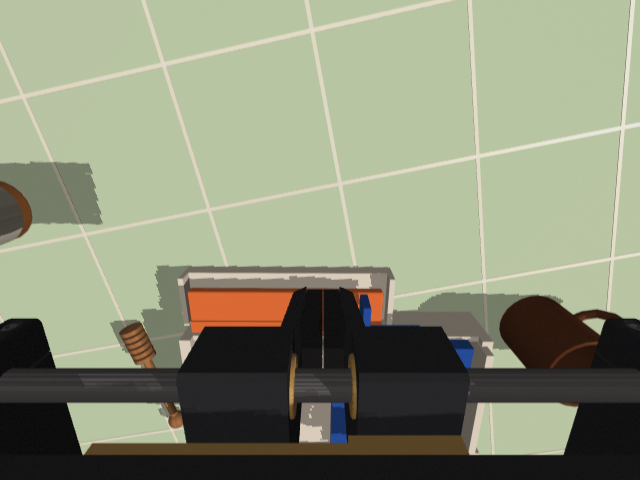

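View pics/s7.png

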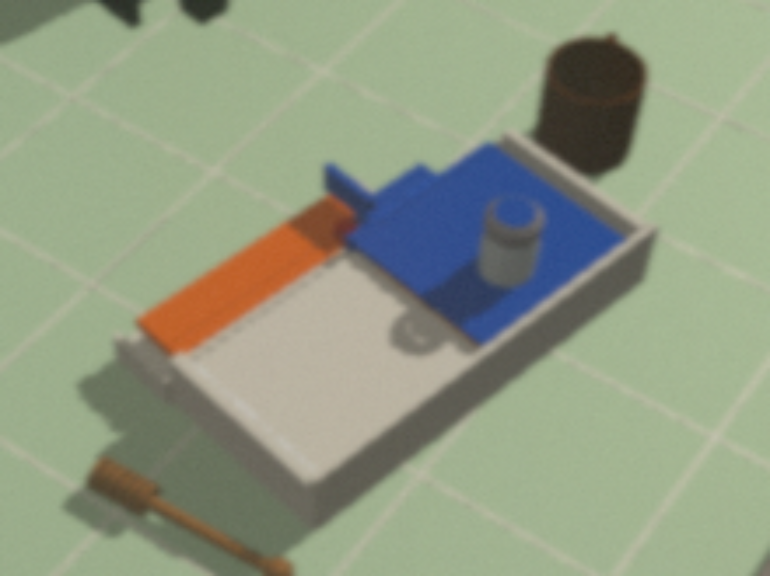

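View pics/t7.png

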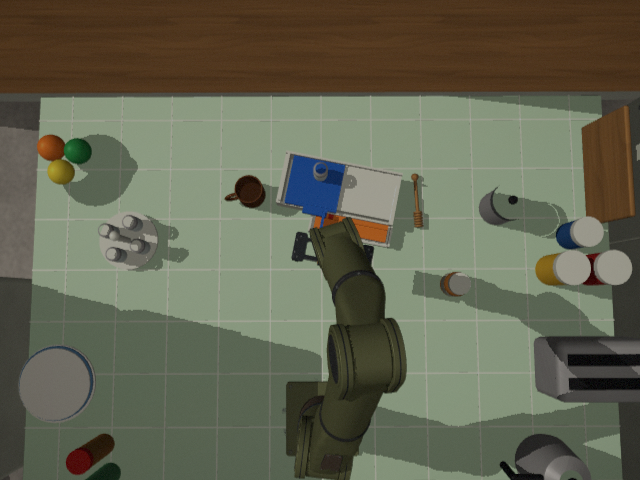

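The strip is back at its rest height of 50 mm, with the red tooth up at (345,230) in the scene zoom, behind the lid. The shaker is upright, the other things are unmoved, and the arm is clear. I hand in now.

```bash
python3 -c "
from bench import *
print(hand_in())"
```

```text
the job is handed in; nothing more can be done
None
```

The rusk box is shut and the job was handed in after about 15 s of the 45 s allowed; `hand_in()` gives no verdict.

I pressed the catch down about 12 mm with the shut fingertips (about 7 N). Holding it there, I pushed the lid by its tab until it met its stop. The push was about 6 N sideways, rising to about 9 N at the stop. Then I backed off the tab and lifted clear.

**Last checks:**
- **Lid:** it moved about 118 mm, measured in the top view. I put its start at about 2 mm open, so it should be at its 120 mm stop, to within a few millimetres.
- **Catch:** the strip is back at about 49.6–49.9 mm (rest is 50 mm), and the red tooth shows up behind the lid.
- **Shaker and surroundings:** by eye in the pictures, the shaker stands upright on the lid and the mug, dipper, canister, jam jar and carousel look unmoved. I did not measure these.
- **Arm:** it is clear of everything, with wrist force back near zero.

**Disagreement:** my first estimate of the box centre from the top view was about 5–10 mm off across the box. I took the strip's middle line from its own edges in the top, scene and wrist views instead.

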